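# Load spacer rings into a centrifuge bucket

## Robot

A 6-joint arm with a two-finger parallel gripper is mounted at the origin on the work surface. World frame = base frame: x ahead of the robot, y to its left, z up, the work surface at z = 0. Lengths are in m, angles in rad, forces in N, time in s.
With the tool pointing down it reaches from about 0.425 to 0.95 m from the base axis. Payload 3.5 kg.
Tool frame: the origin (TCP) lies midway between the tips of the shut fingers; the grasp point (between the pads) lies 19 mm behind it; z points along the fingers, y is the line along which they close (so a half turn about z gives the same grasp; the last joint's range is limited). The gripper opens to 85 mm and grips with 20 to 120 N. Pads are 22 mm wide; open, the fingers measure 114 mm over their backs; the gripper's body (76 mm by 85 mm) begins 54 mm behind the grasp point. The pads swing forward as they close: fully open they stand 13 mm farther back than shut.
Start: joints at [1.187, 0.286, 1.577, -0, 1.279, -0.15], TCP at [0.156, 0.657, 0.231] pointing down, gripper open.
Joint ranges: [-2.77, 2.77], [-0.9, 2.22], [0.21, 2.48], [-1.53, 4.67], [0.24, 2.81], [-2.84, 2.84]. Speed limits (rad/s): [2.79, 2.79, 3.14, 3.14, 3.14, 3.14].

## Interface

Orientations are given as a unit quaternion [x, y, z, w].
In Python, from plant import ctrl gives the robot as it stands. The module is installed in compiled form; this text tells all that it offers.
- The arm moves only by the shell command python3 -m inch 'ROWS' [FORCE]. ROWS is JSON, a list of rows, each a list of 5 numbers: the closure, from 0 (fully open) to 1 (shut), then the shift along the tool's x, y, z in m, then the turn about the tool's z in degrees. A call has 1 to 5 rows; each row is the pose to reach, as a shift and turn from the pose commanded when the call began, along the tool's axes at that moment; what a row does not reach only later rows make up. A row lasts 1/12 s, in which the tool goes at most 41.7 mm and 7.16 degrees, less where a joint would pass 70% of its speed; a pose out of reach is approached as far as the arm can. A call with a gripper value outside its range is refused whole. The fingers move at their own pace and stop on an object; FORCE is the grip in N (left out, the last holds). Time passes only in rows, so rows that repeat a pose let the fingers close. It gives the time, the measured TCP pose, the force, the opening and the grip force at its end, in the units of the state.
- ctrl.get_state(): the state, without advancing time (a new reading comes with each control period).
- ctrl.read_camera(name): name is "scene" or "side" or "wrist"; returns a dict with "pixels" (480x640x3 uint8, red, green, blue), "depth" (480x640 float32, m along the optical axis (not along the pixel's ray), 0 where there is no reading), "fx", "fy", "cx", "cy" (pixels), "xyz" and "rotation" of the camera in the world; the wrist camera has in their place "mount" (4x4, takes a point from camera to tool coordinates, whose origin is the TCP and whose axes are the flange's). Camera axes: x right, y down, z forward; pixel columns grow to the right and rows downward; lengths in m; the calibration is good to about 2 mm. The wrist camera is an equidistant fisheye: a pixel r from the principal point sees the ray r / f radians off the axis. A picture is of the moment at which its call begins: read the wrist's pose just before it.
- ctrl.sign_off(): hands the job in; it is judged then, once.
Trained networks look in a picture, given as the dict that the camera call returned (one of the last four; its "shot" number tells which), for a name from the list of things; names that differ only in an ending like _2 or _b are one class to them, and where a whole thing is asked for, a point or a joint stands for the part that bears it (a point fixed in the world has none). Each returns a list of dicts, best first, with "score" (0 to 1); they miss things now and then, are a little off and sometimes report something else, mostly with a low value. They report only what shows in the picture. A call takes as long as a camera call. They do not tell look-alikes from the thing itself.
- ctrl.spot_in(query, picture): "at" ([column, row] in pixels, amid what is visible of it).
- ctrl.tip_of(query, picture): "at" ([column, row] in pixels: a listed point, or the origin of a listed thing).
The state is a dict: "time": time; "qpos": joint angles; "dq": joint speeds; "joint_efforts": joint torques, N m; "eef_pos": TCP position; "tcp_rot": TCP orientation; "contact_force": force on the tool from outside, world axes, zero at the start; "wrist_torque": the same for the moment, N m; "opening": opening from 0.0 (shut) to 1.0 (fully open); "finger_force": force on a finger pad.
Only numpy, scipy, OpenCV 4.12 (cv2) and the standard library are available. Lean on these libraries where they do the work, as an engineer would, in place of code of your own. Each camera call takes 0.05 s, during which the arm holds its last target. There are 200 camera calls.

## Task

The centrifuge bucket needs spacers for short tubes: drop the two small flat rings into the open metal bucket so that they lie flat on top of each other at its bottom. The wider ring belongs to another bucket: leave it where it lies.

Things in the scene. Friction and masses are not known exactly. Their poses are not given: they have to be found in the camera images.
- bucket_mouth (a point): centre of the open mouth of the upright, fixed round aluminium centrifuge bucket, at rim height, 78 mm above the bench; z up. Inner diameter 82 mm at the rim (outer 90), narrowing over 24 mm to a straight 62 mm bore (outer 70); flat floor 60 mm below the rim. It stands in a grey round foot 112 mm wide, 16 mm high; two short side pins reach no farther out than the rim
- ring_a_mid (a point): a flat round grey plastic spacer ring (one of two alike), outer diameter 50 mm, hole 20 mm, 14 mm thick, about 32 g (it varies); it starts lying flat on the bench. Origin at its centre, half-way up (7 mm above the bench at the start); z is the ring's axis. Slippery against the bucket and the other rings; fits the bucket with 6 mm to spare all round
- ring_b_mid (a point): a flat round grey plastic spacer ring (one of two alike), outer diameter 50 mm, hole 20 mm, 14 mm thick, about 32 g (it varies); it starts lying flat on the bench. Origin at its centre, half-way up (7 mm above the bench at the start); z is the ring's axis. Slippery against the bucket and the other rings; fits the bucket with 6 mm to spare all round
- ring_wide_mid (a point): the wider grey ring that must stay: outer diameter 74 mm, hole 40 mm, 14 mm thick, lying flat on the bench; too wide for the bucket's bore. Origin at its centre, half-way up. Any of the three rings may lie at any of three places, at least 95 mm apart centre to centre
Things that resemble listed ones, but are neither listed nor needed, are in the scene too. Leave any purple or yellow look-alike of the part that bears ring_b_mid alone.

How it is judged:
By the outcome, as a careful person would: the job done as asked, in the order asked, and still so for the second after the job is handed in, with the robot touching nothing.
It also fails if it takes over 58 s, if anything falls off the work surface, if the arm or the gripper's body presses on something with over 40 N, if the wrist force passes 120 N, or if a joint passes its speed limit or range.

## Working session

There is one attempt and no reset: what is moved stays moved. The work goes in short steps, Python scripts to look and compute and a shell command to move; the robot and the scene stay as the last step left them, time stands still between calls to the robot, and variables do not carry over. Pictures are saved under pics/ and viewed, at most 10 in all, crops included, and the job is handed in when it is done.

```bash
mkdir -p pics; cat > h.py <<'E'
import numpy as np, cv2
from plant import ctrl
from scipy.spatial.transform import Rotation as R
def world(p,u,v,z=None):
    u,v=float(u),float(v)
    d=np.array([(u-p['cx'])/p['fx'],(v-p['cy'])/p['fy'],1.])
    Rm=np.array(p['rotation']); Rm=Rm if Rm.shape==(3,3) else R.from_quat(Rm).as_matrix()
    d=Rm@d; o=np.array(p['xyz'])
    if z is None: return o+d*p['depth'][int(v),int(u)]
    return o+d*(z-o[2])/d[2]
def save(p,n): cv2.imwrite('pics/'+n,cv2.cvtColor(p['pixels'],cv2.COLOR_RGB2BGR))
E
python3 - <<'E'
from h import *
s=ctrl.get_state(); print(s['eef_pos'],s['tcp_rot'],s['time'])
for c in ('scene','side'):
    p=ctrl.read_camera(c); save(p,c+'0.png'); print(c,p['xyz'])
    for q,z in (('ring_a_mid',.007),('ring_wide_mid',.007),('bucket_mouth',.078)):
        for d in ctrl.tip_of(q,p)[:6]: print(q,np.round(d['at']),round(d['score'],2),world(p,*d['at'],z).round(3))
E
```

```text
[0.15609464 0.65601587 0.22988381] [ 1.16626796e-01  9.93175045e-01 -1.19403077e-03 -3.06511214e-04] 0.0
scene [1.01105345 0.07570451 0.86665754]
ring_a_mid [304. 303.] 0.9 [0.578 0.035 0.007]
ring_wide_mid [465. 239.] 0.65 [0.451 0.31  0.007]
bucket_mouth [116. 291.] 0.89 [ 0.598 -0.249  0.078]
side [ 0.00969588 -0.43759282  0.57513756]
ring_a_mid [344. 264.] 0.59 [0.575 0.043 0.007]
ring_wide_mid [208. 239.] 0.65 [0.449 0.303 0.007]
bucket_mouth [499. 302.] 0.81 [ 0.592 -0.25   0.078]
```

View pics/scene0.png

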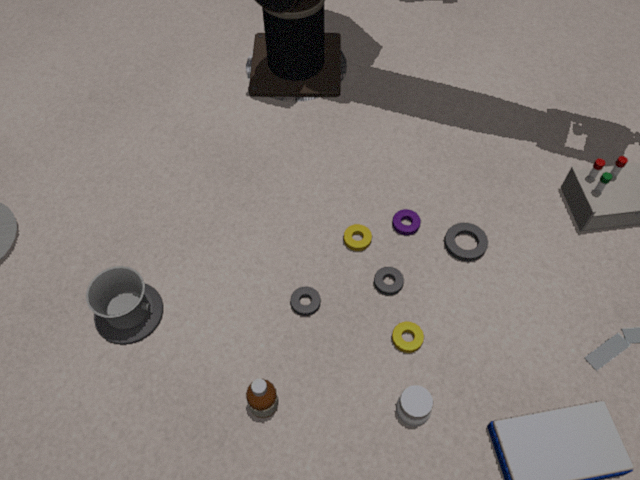

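View pics/side0.png

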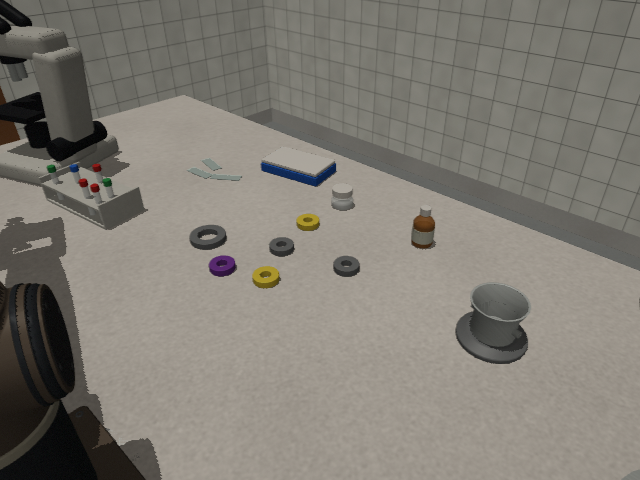

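The scene shows small grey rings at (305,300) and (388,280), and a larger grey one at (466,241). The yellow rings at (357,237) and (407,336) and the purple one at (406,221) are look-alikes. The two small grey rings fit the description in size and colour. The (466,241) one is the wide ring, which stays. I'll confirm this in a crop.

```bash
python3 - <<'E'
from h import *
p=ctrl.read_camera('scene')
im=p['pixels'][200:360,280:500]; cv2.imwrite('pics/crop.png',cv2.cvtColor(cv2.resize(im,None,fx=3.5,fy=3.5,interpolation=2),cv2.COLOR_RGB2BGR))
P=np.array([[world(p,u,v) for u in range(640)] for v in range(480)])
for n,u,v in (('r1',305,300),('r2',388,280),('wide',466,241),('y1',357,237),('y2',407,336),('pu',406,221)):
    S=P[v-32:v+32,u-32:u+32].reshape(-1,3); c0=world(p,u,v,.014)
    S=S[(S[:,2]>.010)&(S[:,2]<.022)&(np.hypot(*(S-c0)[:,:2].T)<.045)]
    (c,r)=cv2.minEnclosingCircle(S[:,:2].astype(np.float32)); print(n,np.round(c,4),round(r*2,3),len(S),np.median(S[:,2]).round(4))
S=P.reshape(-1,3); S=S[(S[:,2]>.073)&(S[:,2]<.085)&(np.hypot(S[:,0]-.595,S[:,1]+.25)<.07)]
(c,r)=cv2.minEnclosingCircle(S[:,:2].astype(np.float32)); print('rim',np.round(c,4),r*2,S[:,2].max())
E
```

```text
r1 [0.5748 0.0376] 0.05 548 0.0131
r2 [0.535  0.1742] 0.051 519 0.0131
wide [0.4556 0.3109] 0.076 874 0.013
y1 [0.4493 0.1242] 0.051 464 0.013
y2 [0.6354 0.1999] 0.051 611 0.013
pu [0.4157 0.2098] 0.052 439 0.013
rim [ 0.5972 -0.2495] 0.09219823777675629 0.08141376362398378
```

View pics/crop.png

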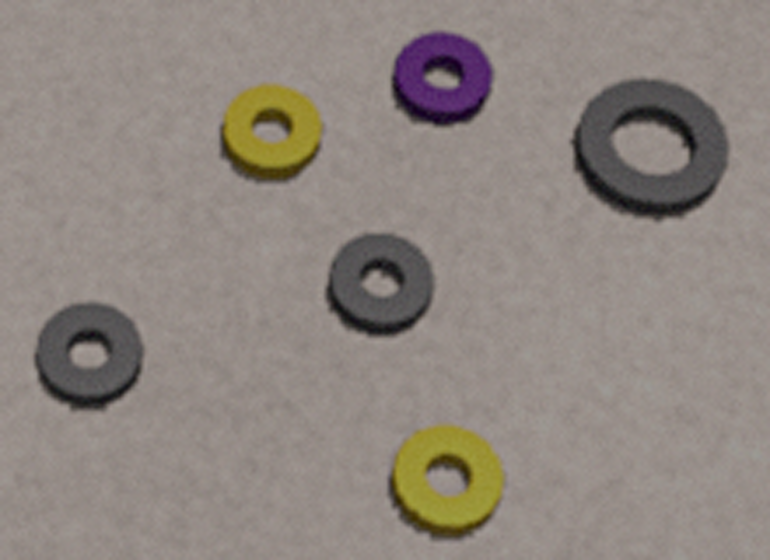

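The crop confirms it: the grey rings at (305,300) and (388,280) are small, with 20 mm holes, and the wide one is separate. I'll take the ring at (388,280) first.

```bash
cat > go.py <<'E'
import sys
from h import *
s=ctrl.get_state(); M=R.from_quat(s['tcp_rot'])
t=np.array([float(a) for a in sys.argv[1:4]])
print('shift',M.inv().apply(t-s['eef_pos']).round(4),'pos',np.round(s['eef_pos'],4),'zaxis',M.as_matrix()[:,2].round(3),'y',M.as_matrix()[:,1].round(3),'t',s['time'],'op',s['opening'])
E
python3 go.py .535 .1744 .1
```

```text
shift [-0.4801 -0.3813  0.1313] pos [0.1563 0.6566 0.2312] zaxis [-0. -0. -1.] y [ 0.232  0.973 -0.   ] t 0.45 op 1.0011806340721914
```

```bash
python3 -m inch '[[0.3,-0.03,-0.024,0,0],[0.3,-0.06,-0.048,0,0],[0.3,-0.09,-0.072,0,0],[0.3,-0.12,-0.096,0,0],[0.3,-0.15,-0.12,0,0]]' 40
python3 -m inch '[[0.3,-0.03,-0.024,0,0],[0.3,-0.06,-0.048,0,0],[0.3,-0.09,-0.072,0,0],[0.3,-0.12,-0.096,0,0],[0.3,-0.15,-0.12,0,0]]'
python3 -m inch '[[0.3,-0.03,-0.024,0,0],[0.3,-0.06,-0.048,0,0],[0.3,-0.09,-0.072,0,0],[0.3,-0.12,-0.096,0,0],[0.3,-0.15,-0.12,0,0]]'
python3 -m inch '[[0.3,-0.03,-0.021,0.03,0],[0.3,-0.03,-0.021,0.065,0],[0.3,-0.03,-0.021,0.1,0],[0.3,-0.03,-0.021,0.131,0],[0.3,-0.03,-0.021,0.131,0]]'
python3 go.py .535 .1744 .002
```

```text
time: 0.87
eef_pos: [0.2752, 0.5038, 0.2315]
tcp_rot: [0.116, 0.993, 0.0, 0.0]
contact_force: [0.5, 0.4, -0.5]
opening: 0.696
finger_force: 0.0
time: 1.28
eef_pos: [0.3934, 0.3521, 0.2317]
tcp_rot: [0.117, 0.993, 0.0, 0.0]
contact_force: [0.5, 1.1, 0.7]
opening: 0.701
finger_force: 0.0
time: 1.7
eef_pos: [0.5116, 0.2005, 0.2317]
tcp_rot: [0.117, 0.993, 0.0, 0.0]
contact_force: [-0.5, 0.3, 0.6]
opening: 0.702
finger_force: 0.0
time: 2.12
eef_pos: [0.5299, 0.1735, 0.0929]
tcp_rot: [0.117, 0.993, -0.002, -0.007]
contact_force: [-2.3, -1.0, -0.5]
opening: 0.699
finger_force: 0.0
shift [-0.006   0.0025  0.0908] pos [0.5299 0.1735 0.0929] zaxis [-0.014 -0.002 -1.   ] y [ 0.233  0.973 -0.005] t 2.1167 op 0.6988557739687853
```

```bash
python3 -m inch '[[0.3,0,0,0,0],[0.3,0,0,0,0]]' >/dev/null; python3 go.py .535 .1744 .002; python3 - <<'E'
from h import *
s=ctrl.get_state(); p=ctrl.read_camera('wrist'); save(p,'w1.png'); print(p['fx'],p['cx'],p['cy'])
M=np.array(p['mount'])
for d in ctrl.tip_of('ring_a_mid',p)[:4]:
    x=(np.array(d['at'])-[p['cx'],p['cy']])/p['fx']; r=np.hypot(*x)
    ray=np.array([*(x/r*np.sin(r)),np.cos(r)]); W=R.from_quat(s['tcp_rot'])
    o=W.apply(M[:3,3])+s['eef_pos']; v=W.apply(M[:3,:3]@ray); print(d['at'],d['score'],(o+v*(.007-o[2])/v[2]).round(4))
E
```

```text
shift [ 0.0014 -0.0012  0.1004] pos [0.5364 0.1752 0.1024] zaxis [ 0.003  0.    -1.   ] y [0.231 0.973 0.001] t 2.2833 op 0.6999013183587337
371.64829954431775 323.9740494159905 239.62257251422622
[166.3, 322.3] 0.59 [0.5723 0.0378 0.007 ]
```

View pics/w1.png

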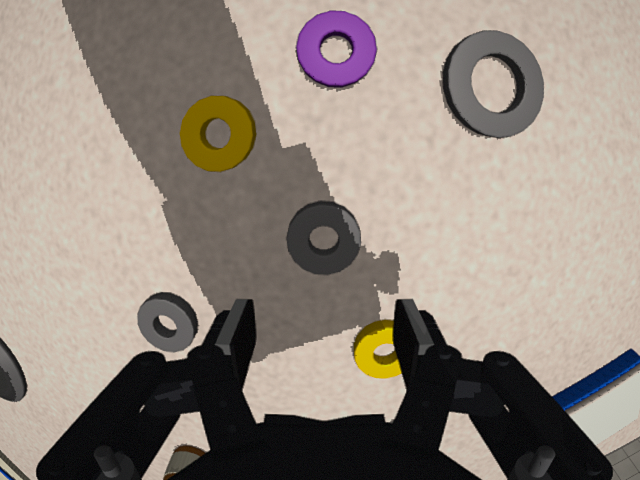

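The wrist view shows the grey ring at (324,238), centred between the fingers. The network's other hit agrees with the ring at (0.574,0.038). I'll descend now.

```bash
python3 -m inch '[[0.3,0,-0.001,0.03,0],[0.3,0,-0.001,0.06,0],[0.3,0,-0.001,0.085,0],[0.3,0,-0.001,0.1,0],[0.3,0,-0.001,0.1,0]]'
python3 -m inch '[[0.6,0,0,0,0],[0.6,0,0,0,0],[0.6,0,0,0,0],[0.6,0,0,0,0],[0.6,0,0,0,0]]' 40; python3 go.py .535 .1744 .002
```

```text
time: 2.8
eef_pos: [0.5334, 0.1738, -0.0012]
tcp_rot: [0.116, 0.993, -0.0, -0.002]
contact_force: [0.4, 0.6, 0.1]
opening: 0.704
finger_force: 0.0
time: 3.22
eef_pos: [0.536, 0.1741, 0.002]
tcp_rot: [0.117, 0.993, 0.0, 0.001]
contact_force: [-0.5, 0.1, 3.8]
opening: 0.555
finger_force: 41.5
shift [0.0011 0.0001 0.    ] pos [0.536  0.1741 0.002 ] zaxis [ 0.003  0.    -1.   ] y [0.232 0.973 0.001] t 3.2167 op 0.5552105741169719
```

```bash
python3 -m inch '[[0.6,0,0,-0.03,0],[0.6,0,0,-0.06,0],[0.6,0,0,-0.09,0],[0.6,0,0,-0.12,0],[0.6,0,0,-0.13,0]]' 
python3 -m inch '[[0.6,-0.013,-0.033,0,0],[0.6,-0.026,-0.066,0,0],[0.6,-0.039,-0.099,0,0],[0.6,-0.052,-0.132,0,0],[0.6,-0.065,-0.165,0,0]]' 
python3 -m inch '[[0.6,-0.013,-0.033,0,0],[0.6,-0.026,-0.066,0,0],[0.6,-0.039,-0.099,0,0],[0.6,-0.052,-0.132,0,0],[0.6,-0.065,-0.165,0,0]]' 
python3 -m inch '[[0.6,-0.013,-0.033,0,0],[0.6,-0.026,-0.066,0,0],[0.6,-0.027,-0.068,0,0],[0.6,-0.027,-0.068,0,0],[0.6,-0.027,-0.068,0,0]]'
python3 go.py .597 -.2495 .08
python3 - <<'E'
from h import *
for c in('scene','side'):
  p=ctrl.read_camera(c)
  for q,z in (('bucket_mouth',.078),):
    for d in ctrl.tip_of(q,p)[:2]: print(c,q,np.round(d['at']),world(p,*d['at'],z).round(4))
  save(p,c+'1.png')
p=ctrl.read_camera('wrist'); save(p,'w2.png')
E
```

```text
time: 3.63
eef_pos: [0.5377, 0.1743, 0.1362]
tcp_rot: [0.117, 0.993, 0.001, 0.005]
contact_force: [0.5, 0.1, 1.0]
opening: 0.557
finger_force: 41.5
time: 4.05
eef_pos: [0.5594, -0.0032, 0.1299]
tcp_rot: [0.116, 0.993, 0.0, -0.0]
contact_force: [0.0, 0.6, -0.8]
opening: 0.559
finger_force: 41.5
time: 4.47
eef_pos: [0.5844, -0.1789, 0.1296]
tcp_rot: [0.117, 0.993, 0.0, -0.0]
contact_force: [1.0, 0.5, 0.2]
opening: 0.554
finger_force: 41.5
time: 4.88
eef_pos: [0.5947, -0.2492, 0.1294]
tcp_rot: [0.117, 0.993, 0.001, -0.001]
contact_force: [0.5, -0.1, -0.0]
opening: 0.556
finger_force: 41.5
shift [-0.0024  0.0001  0.0494] pos [ 0.5947 -0.2492  0.1294] zaxis [-0.001  0.001 -1.   ] y [0.232 0.973 0.001] t 4.8833 op 0.5564235796544681
scene bucket_mouth [113. 295.] [ 0.6044 -0.2518  0.078 ]
scene bucket_mouth [462. 240.] [0.4973 0.2867 0.078 ]
side bucket_mouth [502. 301.] [ 0.5962 -0.2528  0.078 ]
```

View pics/w2.png

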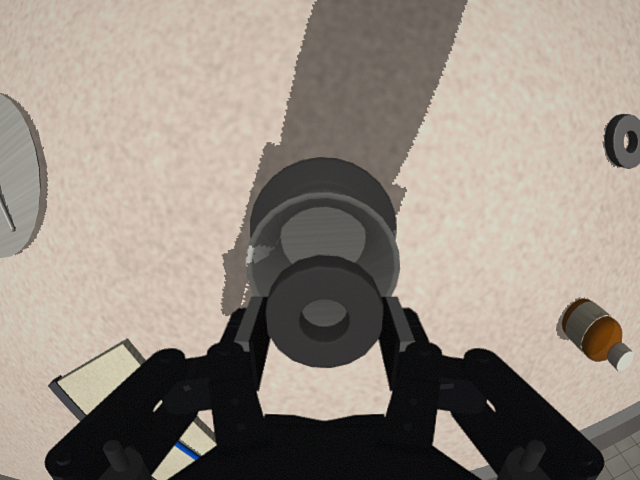

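The ring at (325,310) sits level in the fingers and lines up with the bucket, whose rim is centred at column 324. I'll lower to rim height and release.

```bash
python3 -m inch '[[0.6,-0.002,0,0.02,0],[0.6,-0.002,0,0.038,0],[0.6,-0.002,0,0.05,0],[0.6,-0.002,0,0.05,0],[0.6,-0.002,0,0.05,0]]'
python3 go.py .597 -.2495 .08
python3 -m inch '[[0.3,0,0,0,0],[0.3,0,0,0,0],[0.3,0,0,0,0],[0.3,0,0,0,0],[0.3,0,0,0,0]]'
python3 -m inch '[[0.3,0,0,-0.02,0],[0.3,0,0,-0.05,0],[0.3,0.03,0,-0.07,0],[0.3,0.05,0,-0.08,0],[0.3,0.05,0,-0.08,0]]'
python3 - <<'E'
from h import *
a=ctrl.read_camera('wrist')['pixels']; p=ctrl.read_camera('scene')
b=cv2.resize(p['pixels'][250:350,70:180],(440,400),interpolation=2)
cv2.imwrite('pics/c3.png',cv2.cvtColor(np.hstack([a[80:480,140:500],b]),cv2.COLOR_RGB2BGR))
E
python3 go.py .575 .0378 .13
```

```text
time: 5.55
eef_pos: [0.5968, -0.2494, 0.0795]
tcp_rot: [0.116, 0.993, 0.0, -0.001]
contact_force: [0.4, -0.0, 0.6]
opening: 0.555
finger_force: 41.5
shift [-0.0002 -0.0001 -0.0005] pos [ 0.5968 -0.2494  0.0795] zaxis [-0.002  0.001 -1.   ] y [0.231 0.973 0.001] t 5.55 op 0.554772069483042
time: 5.97
eef_pos: [0.5976, -0.2504, 0.0811]
tcp_rot: [0.117, 0.993, -0.0, 0.001]
contact_force: [-0.2, 0.1, -0.5]
opening: 0.704
finger_force: 0.0
time: 6.38
eef_pos: [0.5478, -0.2387, 0.1637]
tcp_rot: [0.117, 0.993, -0.001, 0.002]
contact_force: [1.0, -0.6, -0.3]
opening: 0.704
finger_force: 0.0
shift [0.0387 0.2752 0.0309] pos [ 0.5487 -0.2388  0.1611] zaxis [ 0.002 -0.001 -1.   ] y [ 0.232  0.973 -0.001] t 6.4833 op 0.7002131111699489
```

View pics/c3.png

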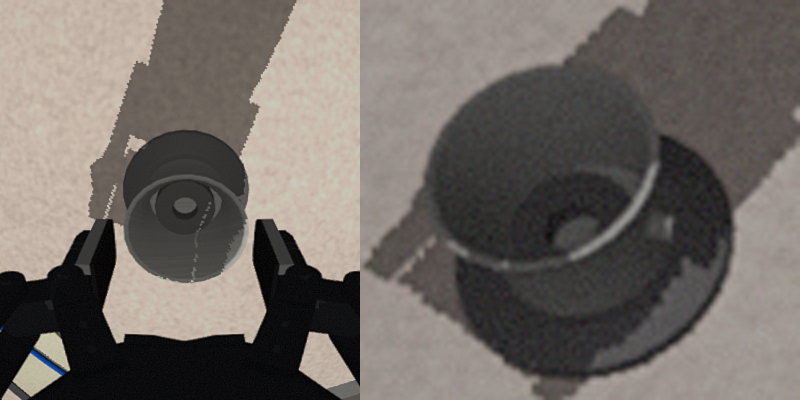

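The first ring lies flat at the bottom of the bucket: its hole is at (185,205) in the left crop. Next is the second ring.

```bash
python3 -m inch '[[0.3,0.005,0.035,0,0],[0.3,0.01,0.07,0,0],[0.3,0.015,0.105,0,0],[0.3,0.02,0.14,0,0],[0.3,0.025,0.175,0,0]]'
python3 -m inch '[[0.3,0.005,0.035,0,0],[0.3,0.01,0.07,0.02,0],[0.3,0.014,0.1,0.05,0],[0.3,0.014,0.1,0.06,0],[0.3,0.014,0.1,0.06,0]]'
python3 -m inch '[[0.3,0,0,0,0]]' >/dev/null
python3 go.py .5745 .0377 .002; python3 - <<'E'
from h import *
p=ctrl.read_camera('wrist'); save(p,'w4.png')
E
```

```text
time: 6.9
eef_pos: [0.5651, -0.061, 0.1591]
tcp_rot: [0.117, 0.993, 0.0, -0.001]
contact_force: [0.7, 0.2, 0.0]
opening: 0.701
finger_force: 0.0
time: 7.32
eef_pos: [0.5717, 0.0399, 0.0952]
tcp_rot: [0.115, 0.993, -0.0, -0.004]
contact_force: [-0.6, -1.0, -0.4]
opening: 0.7
finger_force: 0.0
shift [-0.0007 -0.      0.0969] pos [0.5741 0.0379 0.0989] zaxis [-0.003 -0.    -1.   ] y [ 0.231  0.973 -0.001] t 7.4 op 0.6983784760467362
```

View pics/w4.png

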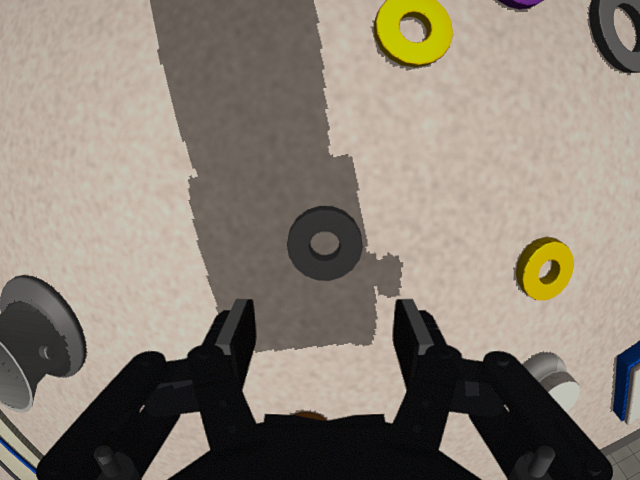

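The second ring at (325,243) is centred between the fingers, with nothing else near it.

```bash
python3 -m inch '[[0.3,-0.001,0,0.03,0],[0.3,-0.001,0,0.06,0],[0.3,-0.001,0,0.085,0],[0.3,-0.001,0,0.097,0],[0.3,-0.001,0,0.097,0]]'
python3 -m inch '[[0.6,0,0,0,0],[0.6,0,0,0,0],[0.6,0,0,0,0],[0.6,0,0,0,0],[0.6,0,0,0,0]]' 40
python3 -m inch '[[0.6,0,0,-0.03,0],[0.6,0,0,-0.06,0],[0.6,0,0,-0.09,0],[0.6,0,0,-0.12,0],[0.6,0,0,-0.13,0]]' 
python3 -m inch '[[0.6,-0.011,-0.034,0,0],[0.6,-0.022,-0.068,0,0],[0.6,-0.033,-0.102,0,0],[0.6,-0.044,-0.136,0,0],[0.6,-0.055,-0.17,0,0]]'
python3 -m inch '[[0.6,-0.011,-0.034,0,0],[0.6,-0.022,-0.068,0,0],[0.6,-0.033,-0.104,0,0],[0.6,-0.033,-0.104,0,0],[0.6,-0.033,-0.104,0,0]]'
python3 -m inch '[[0.6,0,0,0,0]]' >/dev/null
python3 go.py .597 -.2495 .08
```

```text
time: 7.87
eef_pos: [0.574, 0.0366, 0.0013]
tcp_rot: [0.118, 0.993, -0.0, -0.002]
contact_force: [-1.2, -0.7, -0.6]
opening: 0.704
finger_force: 0.0
time: 8.28
eef_pos: [0.5762, 0.0377, 0.0046]
tcp_rot: [0.117, 0.993, 0.0, 0.001]
contact_force: [-0.3, 0.1, -0.7]
opening: 0.559
finger_force: 41.2
time: 8.7
eef_pos: [0.5783, 0.0376, 0.1393]
tcp_rot: [0.116, 0.993, 0.0, 0.005]
contact_force: [-0.0, 0.0, 0.7]
opening: 0.56
finger_force: 41.5
time: 9.12
eef_pos: [0.589, -0.1417, 0.1326]
tcp_rot: [0.116, 0.993, 0.0, -0.0]
contact_force: [0.1, 0.1, -0.8]
opening: 0.563
finger_force: 41.5
time: 9.53
eef_pos: [0.5969, -0.251, 0.1324]
tcp_rot: [0.118, 0.993, 0.0, -0.0]
contact_force: [0.3, 0.6, -1.0]
opening: 0.562
finger_force: 41.5
shift [-0.0004 -0.0008  0.0523] pos [ 0.5969 -0.2487  0.1323] zaxis [-0.001  0.001 -1.   ] y [0.232 0.973 0.001] t 9.6167 op 0.5601082692282309
```

```bash
python3 -m inch '[[0.6,0,-0.001,0.02,0],[0.6,0,-0.001,0.038,0],[0.6,0,-0.001,0.05,0],[0.6,0,-0.001,0.05,0],[0.6,0,-0.001,0.05,0]]'
python3 -m inch '[[0.3,0,0,0,0],[0.3,0,0,0,0],[0.3,0,0,0,0],[0.3,0,0,0,0],[0.3,0,0,0,0]]'
python3 -m inch '[[0.3,0,0,-0.02,0],[0.3,0,0,-0.05,0],[0.3,0.03,0,-0.07,0],[0.3,0.06,0,-0.08,0],[0.3,0.06,0,-0.08,0]]'
python3 - <<'E'
from h import *
a=ctrl.read_camera('wrist')['pixels']; p=ctrl.read_camera('scene')
b=cv2.resize(p['pixels'][250:350,70:180],(440,400),interpolation=2)
cv2.imwrite('pics/c5.png',cv2.cvtColor(np.hstack([a[80:480,140:500],b]),cv2.COLOR_RGB2BGR))
S=np.array([world(p,u,v) for v in range(280,330) for u in range(95,150)])
S=S[np.hypot(S[:,0]-.597,S[:,1]+.2495)<.024]; print(len(S),np.histogram(S[:,2],np.arange(.01,.09,.005)))
S=S[(S[:,2]>.035)&(S[:,2]<.06)]; print(np.linalg.lstsq(np.c_[S[:,:2]-[.597,-.2495],np.ones(len(S))],S[:,2],rcond=None)[0])
E
```

```text
time: 10.03
eef_pos: [0.5967, -0.2486, 0.0823]
tcp_rot: [0.116, 0.993, 0.001, -0.001]
contact_force: [-0.6, 0.1, 0.4]
opening: 0.563
finger_force: 41.5
time: 10.45
eef_pos: [0.5976, -0.2505, 0.0842]
tcp_rot: [0.117, 0.993, -0.0, 0.001]
contact_force: [-0.3, 0.4, -0.0]
opening: 0.699
finger_force: 0.0
time: 10.87
eef_pos: [0.5365, -0.2356, 0.1659]
tcp_rot: [0.117, 0.993, -0.0, 0.0]
contact_force: [1.4, -0.2, 0.1]
opening: 0.7
finger_force: 0.0
629 (array([  0,   5,  11,  24,  30,  26, 218, 315,   0,   0,   0,   0,   0,
         0,   0]), array([0.01 , 0.015, 0.02 , 0.025, 0.03 , 0.035, 0.04 , 0.045, 0.05 ,
       0.055, 0.06 , 0.065, 0.07 , 0.075, 0.08 , 0.085]))
[0.0266889  0.00819913 0.04484998]
```

View pics/c5.png

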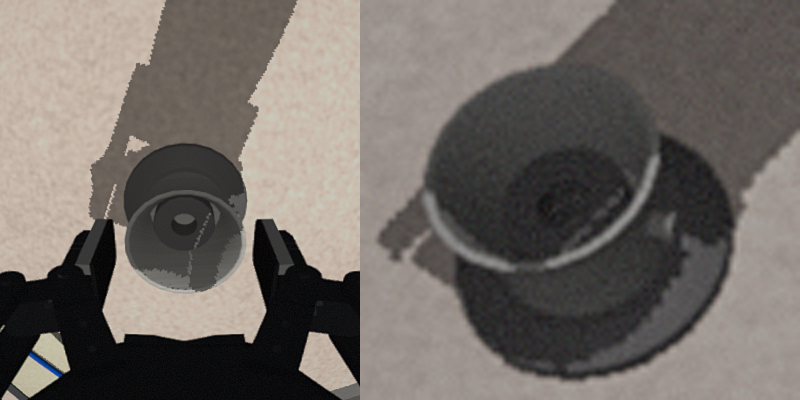

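The second ring lies flat on the first. Its top is at 45 mm where 46 mm is expected, the fitted tilt is under 2°, and the gripper is clear of the bucket.

```bash
python3 -m inch '[[0.3,0,0,0,0],[0.3,0,0,0,0],[0.3,0,0,0,0]]'|head -2; python3 -c "
from plant import ctrl; print(ctrl.sign_off())"
```

```text
time: 11.22
eef_pos: [0.5393, -0.2364, 0.1626]
the job is handed in; nothing more can be done
None
```

Both small grey rings lie flat on top of each other at the bottom of the bucket, the wide, yellow and purple rings were never touched, and the job was handed in at about 11 s.

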